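Sort salvaged capacitors and transformer into keeper docks

TASK

Each of the two docks has a sample part fixed on the block behind it: slide the two capacitor cans and the flat toroidal transformer along the bench, without lifting or toppling them, into the dock whose sample has the same shape. Then tip both docks' keeper bars down across the mouths to shut them. Leave the tape roll and the screwdriver where they are.

Things in the scene. Friction and masses are not known exactly. Their poses are not given: they have to be found in the camera images.
- can_a: Black round capacitor can standing upright, 76 mm diameter, 66 mm high plus two small brass terminals on top (72 mm in all), about 0.35 kg. Origin at the centre of its underside.
- can_b: Black round capacitor can standing upright, 76 mm diameter, 66 mm high plus two small brass terminals on top (72 mm in all), about 0.35 kg. Origin at the centre of its underside. Same as can_a; both go into the same dock.
- toroid: Flat black wound toroidal transformer with closed (bolted plate) centre, a disc 100 mm diameter and 41 mm high, about 0.65 kg. Origin at the centre of its underside.
- sample_can: Sample capacitor can, same shape as the loose ones, fixed on the 60 mm high block behind one of the docks: that dock takes the cans (left dock if its world y > 0, else right). Origin at the centre of its underside.
- sample_toroid: Sample toroidal transformer, same shape as the loose one, fixed on the block behind the other dock: that dock takes the toroid. Origin at the centre of its underside.
- dock_left: The left (world y > 0) sorting dock, fixed: aluminium walls 40 mm high, 6 mm thick, on three sides, NO floor (parts slide in on the bench), open mouth facing the bench's middle. Inside 180 deep x 145 wide. Origin on the bench at the centre of the inside; x points inward: mouth at x = -90 mm, back wall at +90; z up. A 60 mm high wooden block behind it (x = +151 mm) bears a sample.
- dock_right: The right (world y < 0) sorting dock, fixed: aluminium walls 40 mm high, 6 mm thick, on three sides, NO floor (parts slide in on the bench), open mouth facing the bench's middle. Inside 180 deep x 145 wide. Origin on the bench at the centre of the inside; x points inward: mouth at x = -90 mm, back wall at +90; z up. A 60 mm high wooden block behind it (x = +151 mm) bears a sample.
- dock_left_mouth (a point): Point on the bench in the middle of the left dock's mouth; axes as the dock's.
- dock_right_mouth (a point): Point on the bench in the middle of the right dock's mouth; axes as the dock's.
- keeper_left (a joint): Angle of the left keeper, a 125 x 12 x 14 mm steel bar on a stiff hinge (stays where left, moved by 2 N). Pivot at the mouth's end farthest from the robot, 28 mm above the bench, in the dock's frame x -106, y -92.5 mm. 0 = shut: level across the mouth, top face at 35 mm; 1.57 = upright, 1.9 = open stop. It tips towards the robot, in the dock's plane x = -106 mm.
- keeper_right (a joint): Angle of the right keeper, a 125 x 12 x 14 mm steel bar on a stiff hinge (stays where left, moved by 2 N). Pivot at the mouth's end farthest from the robot, 28 mm above the bench, in the dock's frame x -106, y +92.5 mm. 0 = shut: level across the mouth, top face at 35 mm; 1.57 = upright, 1.9 = open stop. It tips towards the robot, in the dock's plane x = -106 mm.
- keeper_left_pivot (a point): Pivot of the left keeper, on its bar's centre line.
- keeper_left_tip (a point): Free end of the left keeper bar, on its centre line, 125 mm from the pivot.
- keeper_right_pivot (a point): Pivot of the right keeper, on its bar's centre line.
- keeper_right_tip (a point): Free end of the right keeper bar, on its centre line, 125 mm from the pivot.
- tape: Bystander: empty brown cardboard tape roll lying flat, 90 mm outer diameter, 24 mm high, near side of the bench on the left. Origin at the centre of its underside.
- driver: Bystander: screwdriver 190 mm long lying flat, near side of the bench on the right. Its x axis is its length; origin in the middle of its underside.

How it is judged:
By the outcome, as a careful person would: the job done as asked, in the order asked, and still so for the second after the job is handed in, with the robot touching nothing.
It also fails if it takes over 72 s, if anything falls off the work surface, if the arm or the gripper's body presses on something with over 40 N, if the wrist force passes 120 N, or if a joint passes its speed limit or range.

ROBOT

A 6-joint arm with a two-finger parallel gripper is mounted at the origin on the work surface. World frame = base frame: x ahead of the robot, y to its left, z up, the work surface at z = 0. Lengths are in m, angles in rad, forces in N, time in s.
With the tool pointing down it reaches from about 0.3 to 0.875 m from the base axis. Payload 6.4 kg.
Tool frame: the origin (TCP) lies on the centre line of the jaws, within the pads' length; the fingertips stand 8 mm ahead of it and the grasp point (between the pads) lies 11 mm behind it; z points along the fingers, y is the line along which they close (so a half turn about z gives the same grasp; the last joint's range is limited). The gripper opens to 85 mm and grips with 20 to 120 N. Pads are 22 mm wide; open, the fingers measure 114 mm over their backs; the gripper's body (76 mm by 85 mm) begins 54 mm behind the grasp point. The pads swing forward as they close: fully open they stand 13 mm farther back than shut.
Start: joints at [-1.341, 0.181, 1.607, -0, 1.354, -0.206], TCP at [0.243, -0.521, 0.239] pointing down, gripper open.
Joint ranges: [-2.99, 2.99], [-0.89, 2.07], [0.3, 2.58], [-1.14, 4.28], [0, 2.63], [-3.12, 3.12]. Speed limits (rad/s): [2.57, 2.57, 3.01, 3.14, 3.14, 3.14].

INTERFACE

Orientations are given as a unit quaternion [w, x, y, z].
In Python, from bench import ctrl gives the robot as it stands.
- The arm moves only by the shell command python3 -m handwheel 'ROWS' [OPENING]. ROWS is JSON, a list that holds one entry, the list of rows, each a list of 4 numbers: the shift along the tool's x, y, z each as a share of 20 cm, from -1 to 1, then the turn about the tool's z as a share of 1.5 rad, from -1 to 1. In form: [[[x, y, z, twist], ...]]. A call has 1 to 10 rows; each row is the pose to reach, as a shift and turn from the pose commanded when the call began, along the tool's axes at that moment; what a row does not reach only later rows make up. A row lasts 1/8 s, in which the tool goes at most 62.5 mm and 10.7 degrees, less where a joint would pass 70% of its speed; a pose out of reach is approached as far as the arm can. A call with a number of a shift or a turn outside -1 to 1 is refused whole. A call with a gripper value outside its range is refused whole. OPENING is the finger opening in mm, from 0 to 85.4, set as the call begins (- or left out, the last holds). The fingers move at their own pace and stop on an object; the grip force is fixed at half the most. Time passes only in rows, so rows that repeat a pose let the fingers close. It gives the time, the measured TCP pose, the force, the opening and the grip force at its end, in the units of the state.
- ctrl.get_obs(): the state, without advancing time (a new reading comes with each control period).
- ctrl.camera(name): name is "side" or "top" or "wrist"; returns a dict with "color" (400x640x3 uint8, red, green, blue), "range_z" (400x640 float32, m along the optical axis (not along the pixel's ray), 0 where there is no reading), "K" (3x3 intrinsics, pixels), "pose" (4x4, takes a point from camera to world coordinates); the wrist camera has in their place "T_tool_cam" (4x4, takes a point from camera to tool coordinates, whose origin is the TCP and whose axes are the flange's). Camera axes: x right, y down, z forward; pixel columns grow to the right and rows downward; lengths in m; the calibration is good to about 2 mm. A picture is of the moment at which its call begins: read the wrist's pose just before it.
- ctrl.hand_in(): hands the job in; it is judged then, once.
The state is a dict: "time_s": time; "q": joint angles; "dq": joint speeds; "joint_efforts": joint torques, N m; "eef_pos": TCP position; "eef_rot": TCP orientation; "wrist_force": force on the tool from outside, world axes, zero at the start; "torque": the same for the moment, N m; "opening": opening from 0.0 (shut) to 1.0 (fully open); "grasp_force": force on a finger pad.
Only numpy, scipy, OpenCV 4.12 (cv2) and the standard library are available. Lean on these libraries where they do the work, as an engineer would, in place of code of your own. Each camera call takes 0.05 s, during which the arm holds its last target. There are 200 camera calls.

## Working session

There is one attempt and no reset: what is moved stays moved. The work goes in short steps, Python scripts to look and compute and a shell command to move; the robot and the scene stay as the last step left them, time stands still between calls to the robot, and variables do not carry over. Pictures are saved under pics/ and viewed, at most 10 in all, crops included, and the job is handed in when it is done.

```bash
mkdir -p pics; ls; cat > h.py <<'E'
import numpy as np, cv2
from bench import ctrl
def pts(name):
    o=ctrl.get_obs(); c=ctrl.camera(name); d=c["range_z"]; K=c["K"]
    v,u=np.indices(d.shape); P=np.stack([(u-K[0,2])/K[0,0]*d,(v-K[1,2])/K[1,1]*d,d],-1)
    T=c["pose"]; W=P@T[:3,:3].T+T[:3,3]; W[d==0]=np.nan
    return c,W
E
python3 - <<'E'
from h import *
o=ctrl.get_obs(); print(o["time_s"],o["eef_pos"],o["eef_rot"],o["wrist_force"],o["opening"])
for n in("top","side"):
    c,W=pts(n); np.savez("pics/"+n+"0.npz",W=W,c=c["color"]); cv2.imwrite(f"pics/{n}0.png",c["color"][...,::-1]); print(n,c["K"].tolist(),c["pose"].round(3).tolist())
E
```

```text
pics
0.0 [ 0.24262958 -0.52069765  0.23838498] [-8.91871654e-04  9.76354770e-01  2.16172543e-01  1.98596214e-06] [ 0.44757077  0.24713776 -0.21629019] 0.9987624876137008
top [[491.8268657851986, 0.0, 319.8719812913828], [0.0, 491.8268657851986, 200.30392452692627], [0.0, 0.0, 1.0]] [[0.021, -0.977, 0.214, 0.144], [-1.0, -0.02, 0.007, -0.013], [-0.003, -0.214, -0.977, 1.598], [0.0, 0.0, 0.0, 1.0]]
side [[395.8968965971259, 0.0, 322.6969199128371], [0.0, 395.8968965971259, 200.11907591047142], [0.0, 0.0, 1.0]] [[-0.908, -0.221, 0.357, 0.098], [-0.419, 0.503, -0.755, 0.835], [-0.013, -0.835, -0.55, 0.687], [0.0, 0.0, 0.0, 1.0]]
```

View pics/top0.png

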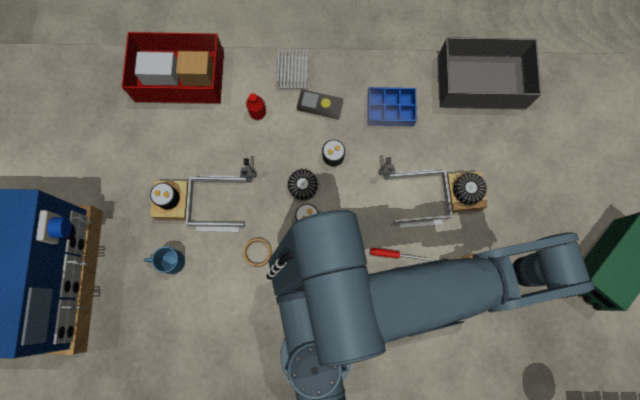

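View pics/side0.png

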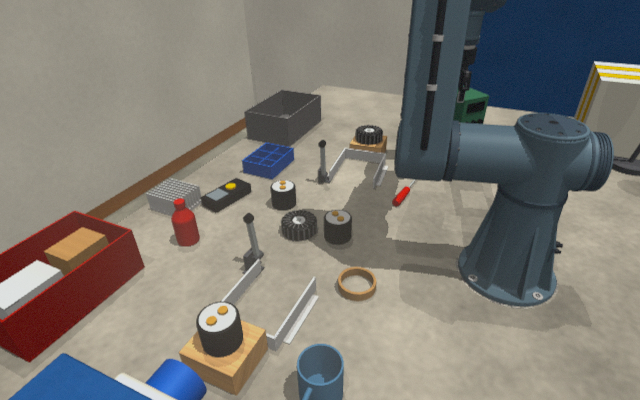

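The top view shows the can sample behind the left dock (165,195) and the toroid sample behind the right dock (470,187). The loose parts are a can at (333,152), a can at (307,212) partly under the arm, and the toroid at (303,184). The keepers stand upright at (248,167) and (387,167).

```bash
python3 - <<'E'
from h import *
W=np.load("pics/top0.npz")["W"]; S=np.load("pics/side0.npz")["W"]
def circ(p):
    h=cv2.minEnclosingCircle((p[:,:2]*1000).astype(np.float32)); return np.round(h[0],0),round(h[1],1)
def sel(W,box,lo,hi):
    x0,y0,x1,y1=box; p=W[y0:y1,x0:x1].reshape(-1,3); p=p[np.isfinite(p[:,2])]; return p[(p[:,2]>lo)&(p[:,2]<hi)]
print("floor z",np.nanmedian(W[180:200,210:240,2]))
for n,b,lo,hi in [("canfar",(315,130,352,172),.058,.08),("cannear",(290,195,330,213),.058,.08),("tor",(280,160,325,205),.033,.05),("tape",(240,232,276,272),.015,.035),("sampL",(145,175,185,215),.115,.14),("sampR",(450,165,492,208),.09,.115)]:
    p=sel(W,b,lo,hi); print(n,len(p),circ(p),p[:,2].mean().round(3), p.min(0).round(3),p.max(0).round(3))
for n,b,lo,hi in [("cannearS",(320,200,355,245),.058,.08),("canfarS",(268,175,300,212),.058,.08),("torS",(278,205,320,243),.033,.05)]:
    p=sel(S,b,lo,hi); print(n,len(p),circ(p),p[:,2].mean().round(3))
# dock walls
for n,b in [("L",(186,172,258,232)),("R",(380,165,452,228))]:
    p=sel(W,b,.033,.045); r=cv2.minAreaRect((p[:,:2]*1000).astype(np.float32)); print(n,len(p),r,cv2.boxPoints(r).round().tolist())
for n,b in [("kL",(238,150,262,185)),("kR",(376,148,402,185))]:
    p=sel(W,b,.06,.3); print(n,len(p),p.min(0).round(3),p.max(0).round(3),p[p[:,2]>p[:,2].max()-.02].mean(0).round(3))
for n,b in [("kL",(238,208,262,268)),("kR",(312,138,332,185))]:
    p=sel(S,b,.06,.3); print(n,len(p),p.min(0).round(3),p.max(0).round(3),p[p[:,2]>p[:,2].max()-.02].mean(0).round(3))
p=sel(W,(365,240,430,265),.006,.04);print("drv",p.min(0).round(3),p.max(0).round(3))
E
```

```text
floor z 0.000785574540250078
canfar 410 (array([646., -42.]), 38.6) 0.067 [ 0.608 -0.078  0.058] [ 0.684 -0.006  0.077]
cannear 157 (array([443.,  41.]), 35.1) 0.067 [0.438 0.006 0.058] [0.467 0.076 0.075]
tor 653 (array([540.,  58.]), 50.3) 0.04 [0.491 0.008 0.033] [0.589 0.107 0.049]
tape 190 (array([314., 198.]), 45.4) 0.024 [0.269 0.154 0.015] [0.357 0.242 0.031]
sampL 484 (array([476., 483.]), 39.2) 0.127 [0.438 0.445 0.115] [0.513 0.522 0.139]
sampR 755 (array([ 523., -474.]), 50.9) 0.099 [ 0.474 -0.524  0.09 ] [ 0.572 -0.424  0.11 ]
cannearS 404 (array([430.,  39.]), 39.0) 0.065
canfarS 281 (array([646., -43.]), 39.7) 0.065
torS 567 (array([540.,  57.]), 51.6) 0.038
L 369 ((486.38800048828125, 322.5841064453125), (179.3099822998047, 220.2308807373047), 0.2910122275352478) [[396.0, 432.0], [397.0, 212.0], [577.0, 213.0], [575.0, 433.0]]
R 380 ((521.645263671875, -313.6534423828125), (188.78379821777344, 217.22413635253906), 6.036455154418945) [[416.0, -216.0], [439.0, -432.0], [627.0, -412.0], [604.0, -196.0]]
kL 82 [0.564 0.221 0.063] [0.59  0.235 0.159] [0.577 0.228 0.151]
kR 74 [ 0.579 -0.215  0.06 ] [ 0.603 -0.201  0.159] [ 0.59  -0.208  0.152]
kL 263 [0.566 0.218 0.061] [0.589 0.236 0.154] [0.577 0.23  0.146]
kR 143 [ 0.58  -0.218  0.061] [ 0.602 -0.198  0.155] [ 0.59  -0.207  0.146]
drv [ 0.285 -0.354  0.006] [ 0.365 -0.155  0.033]
```

```bash
python3 - <<'E'
from h import *
from scipy.optimize import least_squares
W=np.load("pics/top0.npz")["W"]; S=np.load("pics/side0.npz")["W"]
def near(P,c): 
    p=P.reshape(-1,3); p=p[np.isfinite(p[:,2])]; p=p[(p[:,2]>.036)&(p[:,2]<.044)]; return p[np.abs(p[:,:2]-c).max(1)<.13]
def seg(p,a,b):
    t=np.clip(((p-a)@(b-a))/((b-a)@(b-a)),0,1); return np.linalg.norm(p-a-t[:,None]*(b-a),axis=1)
for n,c,th in [("L",(.484,.333),np.pi/2),("R",(.517,-.322),-np.pi/2-.1)]:
    p=np.vstack([near(W,c),near(S,c)])[:,:2]
    A=np.array([[-.09,-.0755],[.093,-.0755],[.093,.0755],[-.09,.0755]])
    def f(q,ret=0):
        R=np.array([[np.cos(q[2]),-np.sin(q[2])],[np.sin(q[2]),np.cos(q[2])]]); l=(p-q[:2])@R
        d=np.min([seg(l,A[i],A[i+1]) for i in range(3)],0); return d*1000
    r=least_squares(f,[*c,th],loss="soft_l1",f_scale=3,x_scale=[.01,.01,.05]); q=r.x
    R=np.array([[np.cos(q[2]),-np.sin(q[2])],[np.sin(q[2]),np.cos(q[2])]])
    g=lambda x,y:(R@[x/1e3,y/1e3]+q[:2]).round(4)
    s=-1 if n=="L" else 1
    print(n,q.round(4),len(p),np.median(f(q)).round(1),"sample",g(151,0),"mouth",g(-90,0),"corners",g(-90,72.5),g(-90,-72.5),"pivot",g(-106,s*92.5),"shut tip",g(-106,-s*32.5))
E
```

```text
L [0.4768 0.3339 1.5776] 747 2.0 sample [0.4758 0.4849] mouth [0.4775 0.2439] corners [0.405  0.2434] [0.5499 0.2444] pivot [0.5701 0.2285] shut tip [0.4451 0.2277]
R [ 0.5075 -0.3247 -1.465 ] 499 2.3 sample [ 0.5235 -0.4749] mouth [ 0.498  -0.2352] corners [ 0.5701 -0.2276] [ 0.4259 -0.2429] pivot [ 0.5883 -0.2095] shut tip [ 0.464  -0.2227]
```

```bash
python3 -m handwheel '[[[0,0,0,0],[0,0,0,0]]]' 0
```

```text
time_s: 0.35
eef_pos: [0.2427, -0.5211, 0.2391]
eef_rot: [-0.0, 0.976, 0.216, -0.0]
wrist_force: [-0.8, 0.4, 0.3]
opening: 0.604
grasp_force: 0.0
```

```bash
python3 -m handwheel '[[[0.9,-0.77,0,-0.2],[0.9,-0.77,0,-0.4],[0.9,-0.77,0,-0.756],[0.9,-0.77,0,-0.756],[0.9,-0.77,0,-0.756],[0.9,-0.77,0,-0.756],[0.9,-0.77,0,-0.756],[0.9,-0.77,0,-0.756]]]' 70; python3 -c "
from h import *
print(ctrl.get_obs()['q'].round(2)); print(ctrl.camera('wrist')['T_tool_cam'].round(3))"
```

```text
time_s: 1.35
eef_pos: [0.3409, -0.3058, 0.2393]
eef_rot: [-0.0, 0.709, 0.705, 0.0]
wrist_force: [0.7, 0.4, -0.2]
opening: 0.823
grasp_force: 0.0
[-0.99 -0.09  1.89  0.    1.34 -0.99]
[[-0.    -0.965 -0.263  0.067]
 [ 1.    -0.    -0.    -0.001]
 [ 0.    -0.263  0.965 -0.135]
 [ 0.     0.     0.     1.   ]]
```

```bash
python3 -m handwheel '[[[1,0.5,0,0],[1,0.5,0,0],[1,0.5,0,0],[1,0.5,0,0]]]'; python3 -m handwheel '[[[1,0.5,0,0],[1,0.5,0,0],[1,0.5,0,0],[1,0.5,0,0],[1,0.5,0,0]]]'
```

```text
time_s: 1.9
eef_pos: [0.4418, -0.1035, 0.2394]
eef_rot: [0.0, 0.708, 0.706, 0.0]
wrist_force: [-0.5, -1.5, 0.1]
opening: 0.815
grasp_force: 0.0
time_s: 2.52
eef_pos: [0.5418, 0.0961, 0.2389]
eef_rot: [-0.0, 0.707, 0.707, -0.0]
wrist_force: [-1.0, 0.0, -0.3]
opening: 0.819
grasp_force: 0.0
```

```bash
python3 -m handwheel '[[[0.2,0,0,0],[0.2,0,0.3,0],[0.2,0,0.6,0],[0.2,0,0.85,0],[0.2,0,0.85,0]]]' ; python3 -m handwheel '[[[0,0,0.1,0],[0,0,0.2,0],[0,0,0.26,0],[0,0,0.26,0]]]'; python3 -c "
from h import *
for n in ('wrist','side'):
  cv2.imwrite(f'pics/{n}1.png',ctrl.camera(n)['color'][...,::-1])
a=cv2.imread('pics/wrist1.png');b=cv2.imread('pics/side1.png')
cv2.imwrite('pics/both1.png',cv2.resize(np.vstack([a,b]),(480,600)))"
```

```text
time_s: 3.15
eef_pos: [0.5373, 0.1328, 0.0653]
eef_rot: [-0.003, 0.708, 0.706, -0.004]
wrist_force: [-0.4, -0.2, 0.3]
opening: 0.821
grasp_force: 0.0
time_s: 3.65
eef_pos: [0.5418, 0.1338, 0.0181]
eef_rot: [0.0, 0.708, 0.706, 0.0]
wrist_force: [-0.0, -0.1, 0.1]
opening: 0.816
grasp_force: 0.0
```

View pics/both1.png

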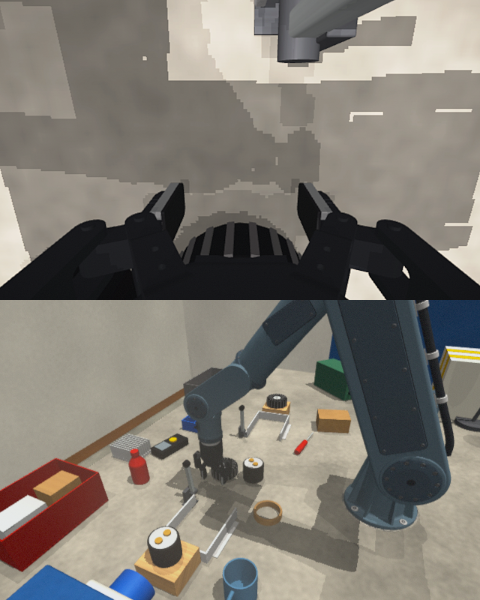

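The wrist view shows the toroid centred between the two fingers (240,245). I'll push it fork-like.

```bash
python3 -m handwheel '[[[-0.08,0,0,0],[-0.16,0,0,0],[-0.24,-0.02,0,0],[-0.32,-0.04,0,0],[-0.4,-0.06,0,0],[-0.48,-0.08,0,0],[-0.56,-0.1,0,0],[-0.64,-0.12,0,0],[-0.72,-0.14,0,0],[-0.8,-0.16,0,0]]]'; python3 -m handwheel '[[[-0.08,-0.025,0,0],[-0.16,-0.05,0,0],[-0.24,-0.07,0,0],[-0.32,-0.09,0,0],[-0.36,-0.1,0,0],[-0.36,-0.1,0,0]]]'; python3 - <<'E'
from h import *
c,W=pts("top"); cv2.imwrite("pics/t2.png",cv2.resize(c["color"][120:240,150:500,::-1],None,fx=2,fy=2))
p=W.reshape(-1,3);p=p[np.isfinite(p[:,2])];p=p[(p[:,2]>.033)&(p[:,2]<.044)&(p[:,0]>.42)&(p[:,0]<.56)&(p[:,1]<-.08)&(p[:,1]>-.215)]
print(len(p),p.min(0),p.max(0))
E
```

```text
time_s: 5.0
eef_pos: [0.5094, -0.0267, 0.0179]
eef_rot: [0.0, 0.708, 0.707, 0.001]
wrist_force: [1.1, 5.3, 2.9]
opening: 0.823
grasp_force: 3.2
time_s: 5.75
eef_pos: [0.4884, -0.0987, 0.0171]
eef_rot: [-0.0, 0.708, 0.706, -0.0]
wrist_force: [0.4, 0.4, 0.2]
opening: 0.821
grasp_force: 0.0
168 [ 0.43959218 -0.19131172  0.03301565] [ 0.5150963  -0.13934111  0.04387688]
```

View pics/t2.png

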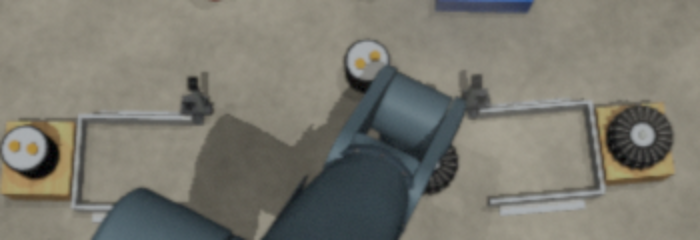

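```bash
python3 -m handwheel '[[[-0.08,0.005,0,0],[-0.17,0.01,0,0],[-0.26,0.02,0,0],[-0.35,0.03,0,0],[-0.44,0.04,0,0],[-0.53,0.05,0,0],[-0.62,0.06,0,0],[-0.71,0.07,0,0],[-0.8,0.08,0,0],[-0.86,0.085,0,0]]]'; python3 -m handwheel '[[[0.1,0,0,0],[0.3,0,-0.2,0],[0.6,-0.1,-0.5,0],[0.9,-0.2,-0.8,0],[0.9,-0.2,-0.8,0],[0.9,-0.2,-0.8,0]]]' 85; python3 - <<'E'
from h import *
c,W=pts("side"); p=W.reshape(-1,3);p=p[np.isfinite(p[:,2])]
q=np.array([.5075,-.3247]);th=-1.465;R=np.array([[np.cos(th),-np.sin(th)],[np.sin(th),np.cos(th)]]);l=(p[:,:2]-q)@R
k=(np.abs(l[:,0])<.085)&(np.abs(l[:,1])<.066)&(p[:,2]>.03)&(p[:,2]<.048)
print(k.sum(),l[k].min(0),l[k].max(0))
for n,x,y in (("near",.430,.039),("far",.646,-.042)):
    k=(np.hypot(p[:,0]-x,p[:,1]-y)<.06)&(p[:,2]>.06)&(p[:,2]<.075); h=cv2.minEnclosingCircle((p[k,:2]*1000).astype(np.float32));print(n,k.sum(),h)
E
```

```text
time_s: 7.05
eef_pos: [0.5062, -0.2711, 0.0174]
eef_rot: [0.0, 0.708, 0.707, 0.0]
wrist_force: [0.5, 2.8, -0.5]
opening: 0.821
grasp_force: 1.3
time_s: 7.8
eef_pos: [0.4671, -0.0876, 0.1803]
eef_rot: [0.003, 0.706, 0.708, 0.001]
wrist_force: [0.5, -0.6, 0.7]
opening: 0.992
grasp_force: 0.0
330 [-0.05859593 -0.04887145] [0.03928096 0.04571312]
near 358 ((415.8203430175781, 17.57428550720215), 40.0086669921875)
far 264 ((646.149658203125, -41.85348129272461), 39.29015350341797)
```

```bash
python3 - <<'E'
from h import *
for n in ("side","top"):
    c,W=pts(n); cv2.imwrite(f"pics/{n}3.png",c["color"][...,::-1])
    p=W.reshape(-1,3);p=p[np.isfinite(p[:,2])]
    k=(p[:,2]>.06)&(p[:,2]<.08)&(abs(p[:,0]-.43)<.09)&(abs(p[:,1]-.03)<.09); print(n,k.sum(),p[k].min(0).round(3),p[k].max(0).round(3),p[k].mean(0).round(3))
E
```

```text
side 374 [ 0.376 -0.023  0.06 ] [0.45  0.054 0.073] [0.411 0.02  0.066]Traceback (most recent call last):
  File "<stdin>", line 5, in <module>
    return umr_minimum(a, axis, None, out, keepdims, initial, where)
ValueError: zero-size array to reduction operation minimum which has no identity
```

View pics/side3.png

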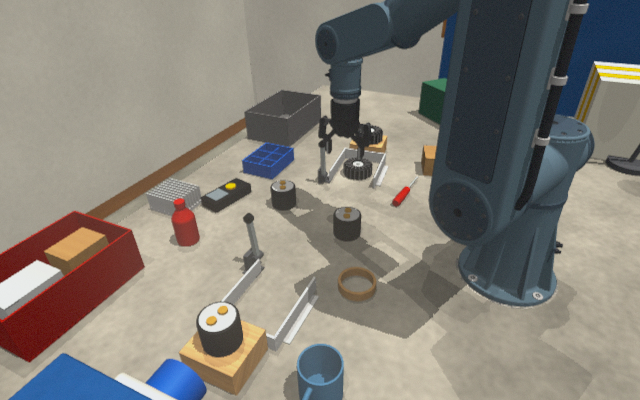

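```bash
cat >> h.py <<'E'
from scipy.spatial.transform import Rotation
def wpts():
    o=ctrl.get_obs(); c=ctrl.camera("wrist"); d=c["range_z"]; K=c["K"]
    v,u=np.indices(d.shape); P=np.stack([(u-K[0,2])/K[0,0]*d,(v-K[1,2])/K[1,1]*d,d],-1)
    T=c["T_tool_cam"]; q=o["eef_rot"]; R=Rotation.from_quat([q[1],q[2],q[3],q[0]]).as_matrix()
    W=(P@T[:3,:3].T+T[:3,3])@R.T+o["eef_pos"]; W[d==0]=np.nan
    return c,W,o
def can(x,y):
    c,W,o=wpts(); p=W.reshape(-1,3); p=p[np.isfinite(p[:,2])]
    p=p[(p[:,2]>.06)&(p[:,2]<.076)&(np.hypot(p[:,0]-x,p[:,1]-y)<.06)]
    h=cv2.minEnclosingCircle((p[:,:2]*1000).astype(np.float32)); print(len(p),h,p.min(0).round(4),p.max(0).round(4),"tcp",o["eef_pos"].round(4))
    return c,p
E
python3 -m handwheel '[[[0.52,-0.26,-0.05,0],[0.52,-0.26,-0.05,0],[0.52,-0.26,-0.05,0],[0.52,-0.26,-0.05,0]]]'; python3 -c "
from h import *
c,p=can(.4145,.0165); cv2.imwrite('pics/w4.png',c['color'][...,::-1])"
```

```text
time_s: 8.45
eef_pos: [0.4143, 0.0137, 0.1865]
eef_rot: [-0.0, 0.708, 0.707, -0.0]
wrist_force: [1.1, -0.0, -0.2]
opening: 0.995
grasp_force: 0.0
6216 ((412.67938232421875, 14.873912811279297), 37.799278259277344) [ 0.375  -0.0221  0.0603] [0.4504 0.0525 0.0748] tcp [0.4143 0.0137 0.1865]
```

View pics/w4.png

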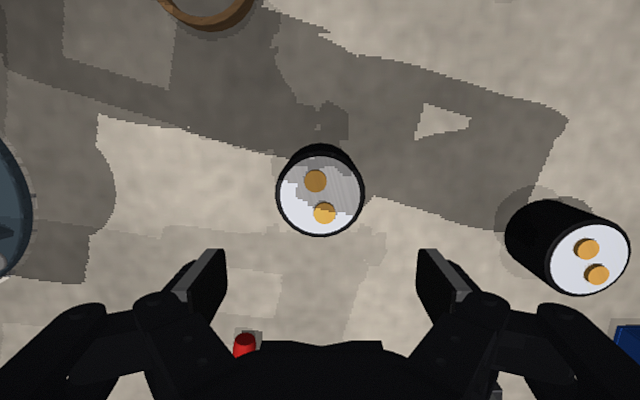

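The wrist view shows the can at (320,193), within 2 mm of the jaw centre line. Descending and gripping.

```bash
python3 -m handwheel '[[[0.005,-0.008,0.2,0],[0.005,-0.008,0.4,0],[0.005,-0.008,0.6,0],[0.005,-0.008,0.75,0],[0.005,-0.008,0.83,0],[0.005,-0.008,0.83,0]]]' ; python3 -m handwheel '[[[0,0,0,0],[0,0,0,0],[0,0,0,0],[0,0,0,0]]]' 70
```

```text
time_s: 9.25
eef_pos: [0.4117, 0.0144, 0.0197]
eef_rot: [-0.002, 0.708, 0.706, -0.001]
wrist_force: [0.1, -0.4, 0.3]
opening: 0.99
grasp_force: 0.0
time_s: 9.75
eef_pos: [0.4128, 0.0152, 0.0216]
eef_rot: [0.0, 0.707, 0.707, 0.0]
wrist_force: [-0.3, 1.0, -0.9]
opening: 0.88
grasp_force: 70.9
```

```bash
python3 -m handwheel '[[[0.07,0.04,0,0],[0.17,0.09,0,0],[0.28,0.14,0,0],[0.39,0.19,0,0],[0.5,0.24,0,0],[0.6,0.28,0,0],[0.67,0.29,0,0],[0.7,0.29,0,0],[0.7,0.29,0,0]]]' ; python3 -m handwheel '[[[0.1,0,0,0],[0.22,0.01,0,0],[0.34,0.02,0,0],[0.46,0.02,0,0],[0.58,0.02,0,0],[0.7,0.02,0,0],[0.82,0.02,0,0],[0.92,0.02,0,0],[0.99,0.02,0,0],[0.99,0.02,0,0]]]'
```

```text
time_s: 10.88
eef_pos: [0.4709, 0.1557, 0.0216]
eef_rot: [-0.0, 0.707, 0.707, 0.001]
wrist_force: [0.2, 2.5, 1.0]
opening: 0.877
grasp_force: 70.9
time_s: 12.12
eef_pos: [0.4752, 0.3547, 0.0216]
eef_rot: [-0.0, 0.707, 0.707, 0.001]
wrist_force: [0.1, 3.5, 3.2]
opening: 0.877
grasp_force: 71.2
```

```bash
python3 -m handwheel '[[[0,0,0,0],[0,0,0,0],[0,0,0,0]]]' 85; python3 -m handwheel '[[[0,0,-0.2,0],[0,0,-0.5,0],[0,0,-0.8,0],[0,0,-0.95,0],[-0.3,0,-0.95,0],[-0.6,0.05,-0.95,0],[-0.9,0.1,-0.95,0],[-0.98,0.1,-0.95,0],[-0.98,0.1,-0.95,0]]]';  python3 -m handwheel '[[[-0.3,0.2,0,0],[-0.6,0.5,0,0],[-0.9,0.74,0,0],[-0.98,0.74,0.1,0],[-0.98,0.74,0.1,0],[-0.98,0.74,0.1,0]]]';python3 -c "
from h import *
can(.646,-.042)"
```

```text
time_s: 12.5
eef_pos: [0.4748, 0.3527, 0.021]
eef_rot: [-0.0, 0.708, 0.707, -0.0]
wrist_force: [0.2, -0.3, 0.4]
opening: 0.996
grasp_force: 0.0
time_s: 13.62
eef_pos: [0.4948, 0.1565, 0.2113]
eef_rot: [-0.0, 0.708, 0.706, 0.0]
wrist_force: [-0.1, -0.5, -0.0]
opening: 1.0
grasp_force: 0.0
time_s: 14.38
eef_pos: [0.6425, -0.0372, 0.1906]
eef_rot: [-0.001, 0.707, 0.707, -0.0]
wrist_force: [0.5, 0.1, 1.1]
opening: 0.997
grasp_force: 0.0
5940 ((647.2136840820312, -43.13469314575195), 37.830753326416016) [ 0.6099 -0.0801  0.0601] [ 0.6847 -0.0053  0.0746] tcp [ 0.6425 -0.0372  0.1906]
```

```bash
python3 -m handwheel '[[[-0.03,0.024,0.2,0],[-0.03,0.024,0.4,0],[-0.03,0.024,0.6,0],[-0.03,0.024,0.76,0],[-0.03,0.024,0.85,0],[-0.03,0.024,0.85,0],[-0.03,0.024,0.85,0]]]' ; python3 -m handwheel '[[[0,0,0,0],[0,0,0,0],[0,0,0,0],[0,0,0,0]]]' 70; python3 -m handwheel '[[[0.06,-0.06,0,0],[0.16,-0.15,0,0],[0.27,-0.25,0,0],[0.38,-0.36,0,0],[0.49,-0.47,0,0],[0.6,-0.58,0,0],[0.7,-0.69,0,0],[0.8,-0.79,0,0],[0.86,-0.84,0,0],[0.88,-0.86,0,0]]]'
```

```text
time_s: 15.3
eef_pos: [0.6487, -0.0447, 0.0231]
eef_rot: [0.001, 0.707, 0.707, 0.001]
wrist_force: [0.1, 0.1, 0.6]
opening: 0.998
grasp_force: 0.0
time_s: 15.8
eef_pos: [0.649, -0.0452, 0.0237]
eef_rot: [0.001, 0.707, 0.707, 0.001]
wrist_force: [-0.2, 1.2, 5.6]
opening: 0.875
grasp_force: 71.2
time_s: 17.05
eef_pos: [0.478, 0.1315, 0.0238]
eef_rot: [0.003, 0.707, 0.707, 0.002]
wrist_force: [5.0, -3.7, 8.2]
opening: 0.876
grasp_force: 71.9
```

```bash
python3 -m handwheel '[[[0.08,0,0,0],[0.18,-0.01,0,0],[0.29,-0.01,0,0],[0.4,-0.01,0,0],[0.51,-0.01,0,0],[0.62,-0.01,0,0],[0.7,-0.01,0,0],[0.77,-0.01,0,0],[0.83,-0.01,0,0],[0.85,-0.01,0,0]]]' ;python3 -m handwheel '[[[0,0,0,0],[0,0,0,0],[0,0,0,0]]]' 85; python3 -m handwheel '[[[0,0,-0.2,0],[0,0,-0.5,0],[0,0,-0.8,0],[0,0,-0.95,0],[0,0,-0.95,0]]]'; python3 - <<'E'
from h import *
c,W,o=wpts(); cv2.imwrite("pics/w5.png",c["color"][...,::-1]); s=ctrl.camera("side"); cv2.imwrite("pics/s5.png",s["color"][...,::-1])
p=W.reshape(-1,3);p=p[np.isfinite(p[:,2])]
for lo,hi in ((.24,.5),):
    k=(p[:,2]>.06)&(p[:,2]<.076)&(p[:,1]>lo)&(p[:,1]<.43)&(abs(p[:,0]-.477)<.06); print(k.sum(),p[k].min(0).round(4),p[k].max(0).round(4))
E
```

```text
time_s: 18.3
eef_pos: [0.4751, 0.3005, 0.0237]
eef_rot: [0.002, 0.707, 0.707, 0.0]
wrist_force: [0.6, -12.3, 15.7]
opening: 0.876
grasp_force: 71.8
time_s: 18.68
eef_pos: [0.473, 0.3012, 0.021]
eef_rot: [-0.0, 0.707, 0.707, -0.0]
wrist_force: [0.1, 0.3, -0.6]
opening: 0.993
grasp_force: 0.0
time_s: 19.3
eef_pos: [0.4752, 0.3019, 0.2144]
eef_rot: [0.001, 0.707, 0.707, 0.003]
wrist_force: [0.6, -0.6, 0.7]
opening: 0.998
grasp_force: 0.0
11593 [0.4184 0.2652 0.06  ] [0.5326 0.43   0.0751]
```

View pics/w5.png

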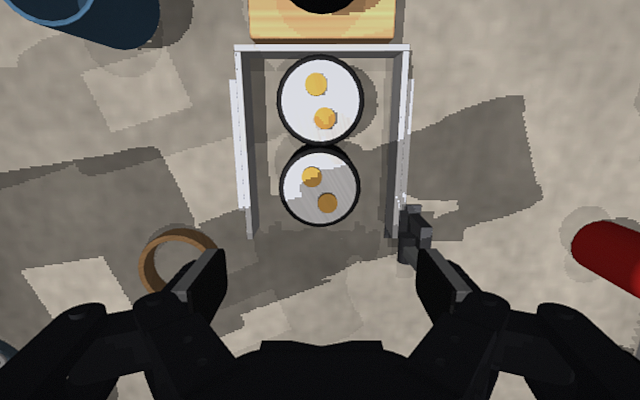

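Both cans stand inside the dock, at (320,100) and (320,188), clear of the mouth. Now the left keeper.

```bash
python3 -m handwheel '[[[-0.2,0.3,0,0],[-0.367,0.6,0,0],[-0.367,0.7,0,0],[-0.367,0.7,0.2,0],[-0.367,0.7,0.4,0],[-0.367,0.7,0.48,0],[-0.367,0.7,0.48,0],[-0.367,0.7,0.48,0]]]' 0; python3 - <<'E'
from h import *
o=ctrl.get_obs();print(o["eef_pos"],o["opening"])
c,W=pts("side"); cv2.imwrite("pics/s6.png",cv2.resize(c["color"][120:320,160:400,::-1],None,fx=2.5,fy=2.5))
E
```

```text
time_s: 20.4
eef_pos: [0.615, 0.2269, 0.1162]
eef_rot: [0.001, 0.708, 0.707, 0.001]
wrist_force: [2.9, -3.1, 7.7]
opening: 0.003
grasp_force: 3.9
[0.61504621 0.226902   0.11619901] 0.002755260980370914
```

View pics/s6.png

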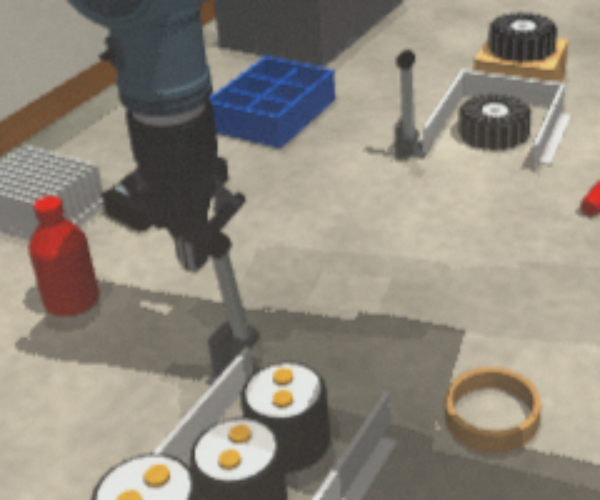

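The view shows the closed fingers just behind the bar with the linkage touching its tip lightly. I'll raise slightly, then sweep towards the robot and down.

```bash
python3 -m handwheel '[[[0,0,-0.08,0],[0,-0.1,-0.08,0],[0,-0.2,-0.08,0],[0,-0.28,-0.04,0],[0,-0.36,0.02,0],[0,-0.44,0.08,0],[0,-0.5,0.14,0],[0,-0.54,0.22,0],[0,-0.57,0.29,0],[0,-0.57,0.33,0]]]'; python3 -m handwheel '[[[0,0,0.03,0],[0,0,0.05,0],[0,0,0.05,0]]]'
```

```text
time_s: 21.7
eef_pos: [0.4985, 0.2276, 0.0478]
eef_rot: [-0.001, 0.707, 0.707, -0.001]
wrist_force: [-0.6, 0.0, 1.8]
opening: -0.004
grasp_force: 0.7
time_s: 22.08
eef_pos: [0.4997, 0.2278, 0.0424]
eef_rot: [-0.0, 0.707, 0.707, -0.001]
wrist_force: [-15.1, -4.7, 33.6]
opening: -0.005
grasp_force: 16.6
```

```bash
python3 -m handwheel '[[[0,0,-0.3,0],[0,0,-0.6,0],[0,0,-0.9,0],[-0.3,0.1,-0.9,0],[-0.6,0.2,-0.9,0],[-0.9,0.3,-0.9,0],[-1,0.3,-0.9,0],[-1,0.3,-0.9,0]]]'; python3 - <<'E'
from h import *
for n in("top","side"):
    c,W=pts(n); p=W.reshape(-1,3);p=p[np.isfinite(p[:,2])]
    k=(abs(p[:,1]-.228)<.009)&(p[:,0]>.43)&(p[:,0]<.58)&(p[:,2]>.015)&(p[:,2]<.1); q=p[k]
    for a in np.arange(.43,.58,.02):
        m=q[(q[:,0]>=a)&(q[:,0]<a+.02)]; print(n,a.round(2),len(m),m[:,2].max().round(4) if len(m) else "")
E
```

```text
time_s: 23.08
eef_pos: [0.5599, 0.0257, 0.2191]
eef_rot: [0.0, 0.709, 0.706, -0.0]
wrist_force: [-0.1, 0.2, 0.3]
opening: -0.001
grasp_force: 0.0
top 0.43 15 0.0445
top 0.45 27 0.0447
top 0.47 25 0.0404
top 0.49 24 0.0427
top 0.51 22 0.0384
top 0.53 27 0.0401
top 0.55 30 0.0459
top 0.57 22 0.0536
side 0.43 32 0.0381
side 0.45 68 0.0401
side 0.47 51 0.0359
side 0.49 36 0.036
side 0.51 46 0.0355
side 0.53 48 0.0346
side 0.55 51 0.038
side 0.57 34 0.0505
```

```bash
python3 -m handwheel '[[[-0.3,0.2,0,0],[-0.6,0.33,0,0],[-0.9,0.33,0,0],[-1,0.33,0,0],[-1,0.33,0,0]]]'; python3 -m handwheel '[[[-0.19,0,0,0],[-0.19,0,0.15,0],[-0.19,0,0.3,0],[-0.19,0,0.4,0],[-0.19,0,0.4,0],[-0.19,0,0.4,0]]]'
```

```text
time_s: 23.8
eef_pos: [0.6254, -0.1732, 0.2189]
eef_rot: [-0.0, 0.708, 0.706, -0.0]
wrist_force: [0.9, 0.4, 0.3]
opening: -0.002
grasp_force: 0.0
time_s: 24.55
eef_pos: [0.6261, -0.21, 0.1406]
eef_rot: [0.001, 0.707, 0.707, 0.0]
wrist_force: [-0.3, -0.3, 0.1]
opening: -0.003
grasp_force: 0.0
```

```bash
python3 -m handwheel '[[[0,-0.075,0.03,0],[0,-0.175,0.03,0],[-0.01,-0.255,0.07,0],[-0.02,-0.335,0.13,0],[-0.02,-0.415,0.19,0],[-0.03,-0.475,0.25,0],[-0.035,-0.515,0.33,0],[-0.035,-0.545,0.4,0],[-0.035,-0.545,0.44,0],[-0.035,-0.545,0.46,0]]]'; python3 -m handwheel '[[[0,0,0.015,0],[0,0,0.03,0],[0,0,0.03,0]]]'; python3 -m handwheel '[[[0,0,-0.3,0],[0,0,-0.6,0],[0,0,-0.9,0],[0.3,-0.1,-0.9,0],[0.6,-0.2,-0.9,0],[0.9,-0.3,-0.9,0],[0.9,-0.3,-0.9,0],[0.9,-0.3,-0.9,0]]]'; python3 - <<'E'
from h import *
c,W=pts("side"); p=W.reshape(-1,3);p=p[np.isfinite(p[:,2])]
d=np.array([-.9944,-.1056]); l=p[:,:2]-[.5883,-.2095]; s=l@d; t=l@[-d[1],d[0]]
for a in np.arange(0,.14,.02):
    m=p[(s>=a)&(s<a+.02)&(abs(t)<.009)&(p[:,2]>.015)&(p[:,2]<.1)]; print(a.round(2),len(m),m[:,2].max().round(4) if len(m) else "")
c2=ctrl.camera("top"); cv2.imwrite("pics/f.png",np.vstack([c["color"],c2["color"]])[...,::-1][:, :][::1]); a=cv2.imread("pics/f.png"); cv2.imwrite("pics/f2.png",cv2.resize(a,(480,600),interpolation=cv2.INTER_AREA))
E
```

```text
time_s: 25.8
eef_pos: [0.5159, -0.2169, 0.0464]
eef_rot: [-0.001, 0.707, 0.707, -0.0]
wrist_force: [-0.8, 1.1, 1.2]
opening: 0.003
grasp_force: 0.6
time_s: 26.18
eef_pos: [0.5166, -0.2173, 0.0428]
eef_rot: [0.0, 0.707, 0.707, -0.0]
wrist_force: [-6.6, 2.5, 13.9]
opening: -0.007
grasp_force: 6.7
time_s: 27.18
eef_pos: [0.4569, -0.0372, 0.2218]
eef_rot: [0.001, 0.707, 0.707, 0.0]
wrist_force: [-0.7, -0.1, -0.3]
opening: 0.001
grasp_force: 0.0
0.0 25 0.0372
0.02 25 0.0361
0.04 31 0.0355
0.06 29 0.0375
0.08 30 0.035
0.1 39 0.0379
0.12 15 0.0364
0.14 0
```

View pics/f2.png

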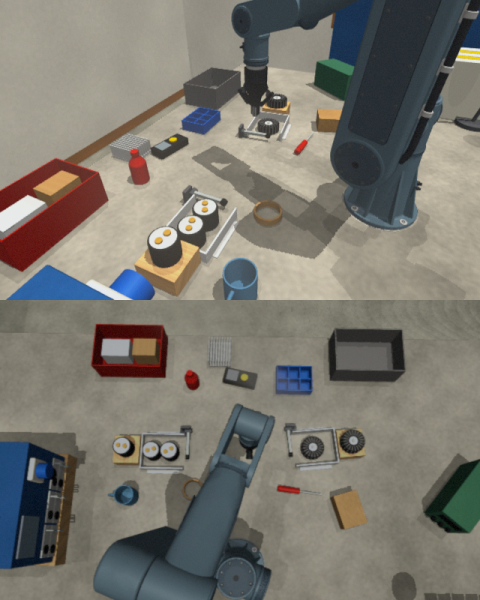

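The side and top views show both keepers level across the mouths, the cans at (160,450) and the toroid at (312,447) inside, and the tape and driver in place.

```bash
python3 -c "
from bench import ctrl
print(ctrl.hand_in())"
```

```text
the job is handed in; nothing more can be done
None
```

The job is handed in (27 s of robot time): both cans are in the left dock, the toroid is in the right dock and both keepers are shut, with the tape and screwdriver where they were; while pushing the toroid I accidentally nudged one can about 20 mm, but it stayed upright.

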